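# Put the range selector into gear

### The arm

A 6-joint arm with a two-finger parallel gripper is mounted at the origin on a cart in front of the work surface, level with it; the furniture and walls round the work are solid. World frame = base frame: x ahead of the robot, y to its left, z up, the work surface at z = 0. Lengths are in m, angles in degrees, forces in N, time in s.
With the tool pointing down it reaches from about 0.4 to 0.825 m from the base axis. Payload 7 kg.
Tool frame: the origin (TCP) lies midway between the tips of the shut fingers; the grasp point (between the pads) lies 19 mm behind it (r.grip_point_offset is the z of the grasp point in the tool frame, in m); z points along the fingers, y is the line along which they close (so a half turn about z gives the same grasp; the last joint's range is limited). The gripper opens to 88 mm and grips with 3 to 60 N. Pads are 19 mm wide; open, the fingers measure 130 mm over their backs; the gripper's body (78 mm by 193 mm) begins 47 mm behind the grasp point.
Start: joints at [83.027, 20.546, 0.682, 0, -70.136, -16.507], TCP at [0.269, 0.619, 0.227] pointing down, gripper open.
Joint ranges: [-176.03, 176.03], [-82.01, 121.73], [-58.28, 71.71], [-173.87, 95.51], [-174.79, -0.11], [-173.66, 173.66]. Speed limits (degrees/s): [136.94, 136.94, 172.46, 180, 180, 180].

### API

Orientations are given as [roll, pitch, yaw] about the fixed x, y, z axes, in that order (R = Rz(yaw) Ry(pitch) Rx(roll)).
In Python, from plant import r, viewer, recognise, outline_of, pinpoint gives the robot as it stands.
- The arm moves only by the tool move_arm, never from a script. Its argument "targets" is a list of rows, each a list of 2 entries, a list of its own where there are three numbers: the shift along the tool's x, y, z in cm, then the turn, a rotation vector about the tool's x, y, z in rad. A call has 1 to 5 rows; each row is the pose to reach, as a shift and turn from the pose commanded when the call began, along the tool's axes at that moment; what a row does not reach only later rows make up. A row lasts 1/8 s, in which the tool goes at most 62.5 mm and 10.7 degrees, less where a joint would pass 70% of its speed; a pose out of reach is approached as far as the arm can. A call with a gripper value outside its range is refused whole. "jaw" is the finger opening in cm, from 0 to 8.76, set as the call begins (left out, the last holds). The fingers move at their own pace and stop on an object; "squeeze" is the grip in N (left out, the last holds). Time passes only in rows, so rows that repeat a pose let the fingers close. It gives the time, the measured TCP pose, the force, the opening and the grip force at its end, in the units of the state.
- r.get_state(): the state, without advancing time (a new reading comes with each control period).
- viewer.capture(name): name is "scene" or "top" or "wrist"; returns a dict with "image" (384x512x3 uint8, blue, green, red), "intrinsics" (3x3 intrinsics, pixels), "camera_from_world" (4x4, takes a point from world to camera coordinates). Camera axes: x right, y up, looking along -z (the intrinsics and any distortion apply to the point x, -y, -z); pixel columns grow to the right and rows downward; lengths in m; the calibration is good to about 2 mm. A picture is of the moment at which its call begins. There is no depth.
- r.close_job(): hands the job in; it is judged then, once.
Trained networks look in the newest picture that a camera, given by its name, has taken for a name from the list of things; names that differ only in an ending like _2 or _b are one class to them, and where a whole thing is asked for, a point or a joint stands for the part that bears it (a point fixed in the world has none). Each returns a list of dicts, best first, with "score" (0 to 1); they miss things now and then, are a little off and sometimes report something else, mostly with a low value. They report only what shows in the picture. A call takes as long as a camera call.
- recognise(label, camera): "box" ([left, top, right, bottom] in pixels, round what is visible of it).
- outline_of(label, camera): "mask" (384x512 bool, what is visible of it) and "box" ([left, top, right, bottom] in pixels, round what is visible of it).
- pinpoint(label, camera): "location" ([row, column] in pixels: a listed point, or the origin of a listed thing).
The state is a dict: "time_s": time; "joints": joint angles; "qd": joint speeds; "joint_torque": joint torques, N m; "tcp_pos": TCP position; "eef_rot": TCP orientation; "contact_force": force on the tool from outside, world axes, zero at the start; "moment": the same for the moment, N m; "gripper_width": finger opening in m; "gripper_force": force on a finger pad.
Only numpy, scipy, OpenCV 4.12 (cv2) and the standard library are available. Lean on these libraries where they do the work, as an engineer would, in place of code of your own. Each camera call takes 0.05 s, during which the arm holds its last target. There are 200 camera calls.

### The job

Two control boxes stand on the bench for testing: a range selector with an H-shaped gate and a ball knob, and a throttle with one straight slot and a crossbar grip. Put the range selector into its front right gear: take its lever, which stands in neutral, across the neutral slot to the right-hand end and then forward (away from the robot) as far as it goes, and let go. Leave the throttle lever where it is.

Things in the scene. Friction and masses are not known exactly. Their poses are not given: they have to be found in the camera images.
- selector_knob (a point): Centre of the range selector's black ball knob, 38 mm across, 150 mm above the bench when upright, 64 mm above the box. Axes of the lever: z up along its 10 mm rod, x forward (away from the robot) along the lanes, y left along the neutral slot. A 16 mm collar spans 18 to 26 mm below the centre. The fixed grey box, 124 (x) x 118 x 86 mm high, has an H-shaped opening in its bright top plate.
- selector_cross (a joint): Sideways tilt of the selector's lever, rad: 0 upright, -0.30 left end of the neutral slot, +0.30 right end; starts at -0.30 to -0.05 in neutral. The lever tilts about a pivot 130 mm below the knob's centre along the rod, 20 mm above the bench at the box's middle: 38 mm each way at the knob. The right lane can be entered above about 0.23.
- selector_drive (a joint): Fore-and-aft tilt of the selector's lever about the same pivot, rad: 0 neutral, +0.30 fully forward (in gear), -0.30 fully back. Between the lanes the gate holds it within about 0.08 of neutral. All slots are 20 mm wide. The lever stays where it is left and takes 1 to 2 N at the knob to move.
- throttle_grip (a point): Centre of the throttle's crossbar grip (black bar 18 mm thick, 60 mm long, lying left-right), about 150 mm above the bench, on a like grey box with one straight fore-and-aft slot. Not to be moved. The two boxes stand side by side, 0.22 to 0.44 m apart, each turned up to 20 degrees; either may be the left one.

How it is judged:
By the outcome, as a careful person would: the job done as asked, in the order asked, and still so for the second after the job is handed in, with the robot touching nothing.
It also fails if it takes over 32 s, if anything falls off the work surface, if the arm or the gripper's body presses on something with over 40 N, if the wrist force passes 120 N, or if a joint passes its speed limit or range.

## Working session

There is one attempt and no reset: what is moved stays moved. The work goes in short steps, Python scripts to look and compute and a tool call to move; the robot and the scene stay as the last step left them, time stands still between calls to the robot, and variables do not carry over. Pictures are saved under pics/ and viewed, at most 10 in all, crops included, and the job is handed in when it is done.

Besides the shell and the picture viewer there is one more tool, called in YAML: its name, and indented under it one key for each argument. move_arm: Moves the arm, as the interface text tells. Its arguments: {"type":"object","properties":{"targets":{"type":"array","items":{"type":"array"}},"jaw":{"type":"number"},"squeeze":{"type":"number"}},"required":["targets"]}

```bash
mkdir -p pics
cat > h.py <<'E'
from plant import r, viewer, recognise, outline_of, pinpoint
import numpy as np, cv2
from scipy.spatial.transform import Rotation as R
def ray(c,px):
    K=np.array(c["intrinsics"]);T=np.array(c["camera_from_world"])
    d=np.linalg.inv(K)@[px[1],px[0],1]; d=np.array([d[0],-d[1],-d[2]])
    return -T[:3,:3].T@T[:3,3], T[:3,:3].T@d/np.linalg.norm(d)
def tri(rs):
    A=sum(np.eye(3)-np.outer(d,d) for o,d in rs);b=sum((np.eye(3)-np.outer(d,d))@o for o,d in rs)
    return np.linalg.solve(A,b)
def atz(o,d,z): return o+d*(z-o[2])/d[2]
def proj(c,p):
    K=np.array(c["intrinsics"]);T=np.array(c["camera_from_world"]);q=T[:3,:3]@p+T[:3,3]
    u=K@[q[0],-q[1],-q[2]];return u[:2]/u[2]
E
python3 - <<'E'
from h import *
cs={}
for n in("scene","top"):
    cs[n]=viewer.capture(n);cv2.imwrite(f"pics/{n}1.png",cs[n]["image"])
for l in("selector_knob","throttle_grip"):
    rs=[]
    for n in cs:
        p=pinpoint(l,n);print(l,n,[(q["score"],q["location"]) for q in p[:3]])
        if p:rs.append(ray(cs[n],p[0]["location"]));print(atz(*rs[-1],.148))
    if len(rs)==2:print(tri(rs))
s=r.get_state();print(s["time_s"],s["tcp_pos"],s["eef_rot"],r.grip_point_offset)
E
```

```text
selector_knob scene [(0.85, [204.6, 300.0])]
[ 0.53603599 -0.0898279   0.148     ]
selector_knob top [(0.56, [180.5, 298.3])]
[ 0.54814568 -0.0828461   0.148     ]
[ 0.54851024 -0.08302531  0.13940997]
throttle_grip scene [(0.63, [177.2, 178.5])]
[0.45895081 0.22791705 0.148     ]
throttle_grip top [(0.57, [213.4, 161.8])]
[0.47787405 0.23627265 0.148     ]
[0.47561404 0.24243672 0.13575772]
0.3 [0.26888995 0.61894305 0.22623727] [ 1.79965916e+02 -3.99055751e-03 -2.34823961e+01] -0.0188
```

View pics/top1.png

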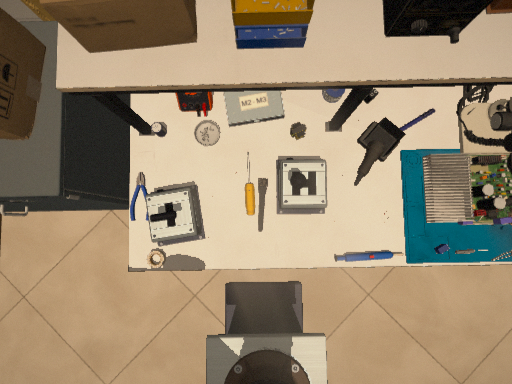

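View pics/scene1.png

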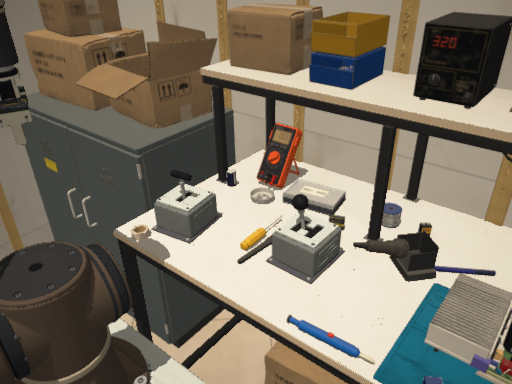

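Run:
```python
from h import *
c=viewer.capture("top");im=c["image"]
x0,y0,x1,y1=265,145,340,222
cv2.imwrite("pics/top2.png",cv2.resize(im[y0:y1,x0:x1],None,fx=7,fy=7,interpolation=cv2.INTER_CUBIC))
g=cv2.cvtColor(im,cv2.COLOR_BGR2GRAY)
for n in("top","scene"):
    cc=c if n=="top" else viewer.capture(n)
    o=outline_of("selector_knob",n)
    for q in o[:2]:
        print(n,q["score"],q["box"],q["mask"].sum())
        m=q["mask"]; gg=cc["image"].max(2)
        k=m&(gg<45); ys,xs=np.nonzero(k);print(len(ys),ys.mean(),xs.mean(),ys.min(),ys.max(),xs.min(),xs.max())
s=viewer.capture("scene")["image"];cv2.imwrite("pics/scene2.png",cv2.resize(s[180:285,260:350],None,fx=5.5,fy=5.5,interpolation=cv2.INTER_CUBIC))
```

```text
top 0.67 [290.0, 175.0, 306.2, 192.3] 164<stdin>:12: RuntimeWarning: Mean of empty slice.
  ret = ret.dtype.type(ret / rcount)
Traceback (most recent call last):
ValueError: zero-size array to reduction operation minimum which has no identity
```

View pics/top2.png

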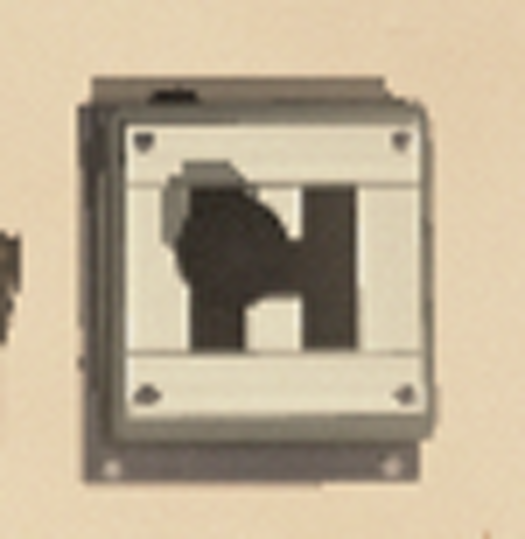

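Run:
```python
from h import *
c=viewer.capture("top")
f=lambda x,y:(145+y/7-.43,265+x/7-.43)
P=[atz(*ray(c,f(*p)),.086) for p in((143,142),(402,141),(404,396),(146,395),(273,160),(190,186),(357,186),(357,351),(190,351))]
for p in P:print(p.round(4))
print("ctr",np.mean(P[:4],0),np.mean(P[5:],0)); 
ys=[P[0]-P[1],P[3]-P[2],P[5]-P[6],P[8]-P[7]];xs=[P[0]-P[3],P[1]-P[2],P[5]-P[8],P[6]-P[7]]
print([np.degrees(np.arctan2(-v[0],v[1])).round(2) for v in ys],[np.degrees(np.arctan2(v[1],v[0])).round(2) for v in xs])
k=atz(*ray(c,f(232,240)),.148);print("knob",k)
print("cam",ray(c,(192,256)))
s=viewer.capture("scene");im=s["image"]
print("proj",proj(s,k),proj(s,np.mean(P[:4],0)))
cv2.imwrite("pics/scene2.png",cv2.resize(im[180:285,260:350],None,fx=5.5,fy=5.5,interpolation=cv2.INTER_CUBIC))
```

```text
[ 0.5956 -0.0576  0.086 ]
[ 0.594  -0.1505  0.086 ]
[ 0.5023 -0.148   0.086 ]
[ 0.5045 -0.0562  0.086 ]
[ 0.5881 -0.104   0.086 ]
[ 0.5793 -0.074   0.086 ]
[ 0.578  -0.1338  0.086 ]
[ 0.5187 -0.1318  0.086 ]
[ 0.5199 -0.0723  0.086 ]
ctr [ 0.54909131 -0.10306645  0.086     ] [ 0.54897865 -0.10299531  0.086     ]
[np.float64(-1.02), np.float64(-1.38), np.float64(-1.23), np.float64(-1.18)] [np.float64(-0.85), np.float64(-1.58), np.float64(-1.62), np.float64(-1.94)]
knob [ 0.55203155 -0.08159439  0.148     ]
cam (array([0.45368239, 0.00946811, 0.96730157]), array([ 0.08464513,  0.00826974, -0.99637684]))
proj [300.90305331 200.50949044] [306.91670726 226.624937  ]
```

View pics/scene2.png

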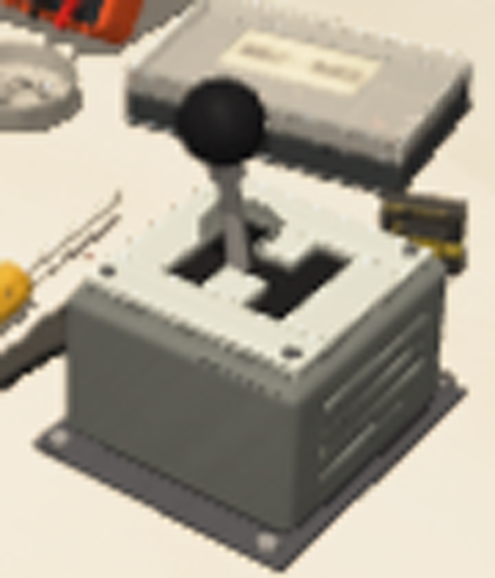

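```bash
cat >> h.py <<'E'
def go(p,yaw=-1.3):
    s=r.get_state();Rt=R.from_euler("xyz",s["eef_rot"],degrees=True)
    Rg=R.from_euler("xyz",[180,0,yaw],degrees=True)
    print("t",s["time_s"],"tcp",np.round(s["tcp_pos"],4),np.round(s["eef_rot"],2),"F",np.round(s["contact_force"],1),"w",s["gripper_width"],"shift cm",(Rt.inv().apply(np.array(p)-s["tcp_pos"])*100).round(2),"turn",(Rt.inv()*Rg).as_rotvec().round(3))
E
python3 - <<'E'
from h import *
t=viewer.capture("top");s=viewer.capture("scene")
a=ray(t,(91,60));
for px in((68,203),(80,205)):
    p=tri([a,ray(s,px)]);print(p,proj(t,p),proj(s,p))
go([.552,-.0815,.25])
E
```

```text
[0.69833176 0.36123326 0.3529982 ] [61.72972658 89.64940393] [201.62865069  67.85630952]
[0.71716535 0.38190588 0.31152215] [63.34815057 88.44221881] [202.29394934  79.70640672]
t 0.6 tcp [0.2689 0.6191 0.2266] [-179.99    0.    -23.48] F [-0.4 -0.2 -0.2] w 0.08766827891735862 shift cm [53.88 52.98 -2.35] turn [-0.    -0.    -0.387]
```

move_arm:
  targets:
    - [[6,5,-2],[0,0,-0.1]]
    - [[10.5,10,-2.4],[0,0,-0.2]]
    - [[15,14.5,-2.4],[0,0,-0.3]]
    - [[19,18.8,-2.4],[0,0,-0.387]]
    - [[23.4,23,-2.4],[0,0,-0.387]]
  jaw: 8.7

```text
time_s: 1.23
tcp_pos: [0.3854, 0.3299, 0.251]
eef_rot: [-179.9, -0.0, -1.2]
contact_force: [0.5, 0.2, 0.2]
gripper_width: 0.0872
gripper_force: 0.0
```

```bash
python3 -c "
from h import *
go([.552,-.0815,.25])"
```

```text
t 1.225 tcp [0.3854 0.3299 0.251 ] [-1.7995e+02 -3.0000e-02 -1.2100e+00] F [0.5 0.2 0.2] w 0.08722539349889084 shift cm [17.52 40.78  0.07] turn [-0.001 -0.001  0.002]
```

move_arm:
  targets:
    - [[2.4,5.6,0],[0,0,0]]
    - [[4.8,11.2,0],[0,0,0]]
    - [[7.2,16.8,0],[0,0,0]]
    - [[9.6,22.4,0],[0,0,0]]
    - [[12,28,0],[0,0,0]]

```text
time_s: 1.85
tcp_pos: [0.4992, 0.0472, 0.2511]
eef_rot: [-180.0, -0.1, -1.3]
contact_force: [1.4, 1.2, -0.9]
gripper_width: 0.0871
gripper_force: 0.0
```

move_arm:
  targets:
    - [[2.4,5.6,0],[0,0,0]]
    - [[4.9,11.3,0],[0,0,0]]
    - [[4.9,11.3,0],[0,0,0]]
    - [[4.9,11.3,0],[0,0,0]]

```text
time_s: 2.35
tcp_pos: [0.5449, -0.0653, 0.2503]
eef_rot: [-180.0, 0.0, -1.4]
contact_force: [0.5, 0.3, 0.1]
gripper_width: 0.087
gripper_force: 0.0
```

Run:
```python
from h import *
go([.552,-.0815,.129])
w=viewer.capture("wrist");cv2.imwrite("pics/w1.png",w["image"])
p=pinpoint("selector_knob","wrist")[:2]
for q in p:print(q,atz(*ray(w,q["location"]),.148))
o=outline_of("selector_knob","wrist")[:2];print([(q["score"],q["box"]) for q in o])
print(proj(w,np.array([.552,-.0815,.148])))
```

```text
t 2.35 tcp [ 0.5449 -0.0653  0.2503] [-1.7999e+02  2.0000e-02 -1.3900e+00] F [0.5 0.3 0.1] w 0.08698983184038642 shift cm [ 0.76  1.6  12.13] turn [-0.     0.    -0.002]
{'location': [193.2, 266.0], 'score': 0.91} [ 0.54572005 -0.0784756   0.148     ]
[(0.76, [244.0, 169.3, 292.6, 216.6])]
[269.42311776 186.1003737 ]
```

View pics/w1.png

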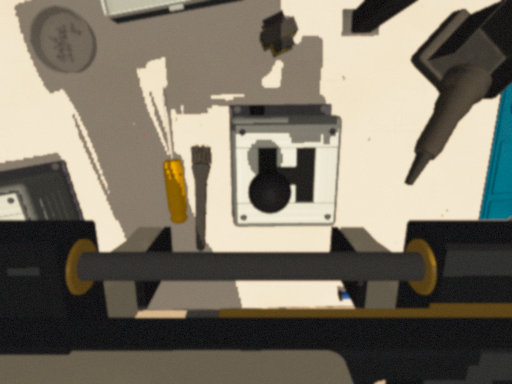

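move_arm:
  targets:
    - [[0.5,1.6,3],[0,0,0]]
    - [[0.5,1.6,6],[0,0,0]]
    - [[0.5,1.6,9],[0,0,0]]
    - [[0.5,1.6,12.2],[0,0,0]]
    - [[0.5,1.6,12.2],[0,0,0]]

```text
time_s: 3.12
tcp_pos: [0.5481, -0.0801, 0.1268]
eef_rot: [180.0, 0.2, -1.2]
contact_force: [0.0, -0.3, 0.2]
gripper_width: 0.0869
gripper_force: 0.0
```

Run:
```python
from h import *
go([.5495,-.0815,.129])
w=viewer.capture("wrist");cv2.imwrite("pics/w2.png",w["image"])
for q in pinpoint("selector_knob","wrist")[:1]:print(q,atz(*ray(w,q["location"]),.148))
s=r.get_state();print(proj(w,np.array(s["tcp_pos"])+[0,0,.019]))
```

```text
t 3.125 tcp [ 0.5481 -0.0801  0.1268] [179.97   0.24  -1.2 ] F [ 0.  -0.3  0.2] w 0.08689634888049792 shift cm [ 0.15  0.14 -0.22] turn [0.001 0.004 0.002]
{'location': [261.6, 252.0], 'score': 0.76} [ 0.54735841 -0.0803273   0.148     ]
[251.82651608 256.66903949]
```

View pics/w2.png

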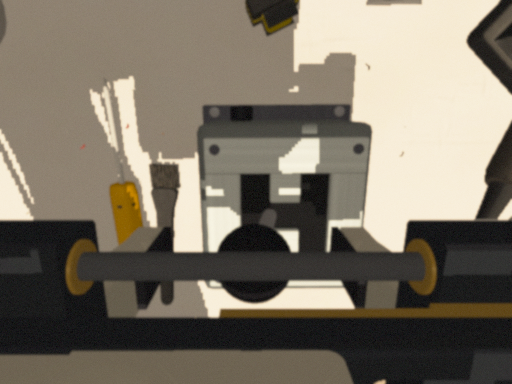

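move_arm:
  targets:
    - [[-0.2,0.1,-0.1],[0,0,0]]
    - [[-0.2,0.1,-0.1],[0,0,0]]
    - [[-0.2,0.1,-0.1],[0,0,0]]
    - [[-0.2,0.1,-0.1],[0,0,0]]
    - [[-0.2,0.1,-0.1],[0,0,0]]
  jaw: 2.5
  squeeze: 15

```text
time_s: 3.85
tcp_pos: [0.5477, -0.0821, 0.1296]
eef_rot: [180.0, -0.0, -1.3]
contact_force: [-0.6, 0.6, 0.4]
gripper_width: 0.0426
gripper_force: 0.0
```

move_arm:
  targets:
    - [[0,0,0],[0,0,0]]
    - [[0,0,0],[0,0,0]]
    - [[0,0,0],[0,0,0]]

```text
time_s: 4.22
tcp_pos: [0.5477, -0.082, 0.1295]
eef_rot: [-180.0, -0.0, -1.3]
contact_force: [-0.3, 0.6, 1.6]
gripper_width: 0.0374
gripper_force: 15.0
```

move_arm:
  targets:
    - [[0,1.0,-0.1],[0,0,0]]
    - [[0.1,2.1,-0.2],[0,0,0]]
    - [[0.1,3.3,-0.1],[0,0,0]]
    - [[0.1,4.5,0.05],[0,0,0]]
    - [[0.1,5.7,0.3],[0,0,0]]

```text
time_s: 4.85
tcp_pos: [0.5475, -0.1398, 0.1264]
eef_rot: [-180.0, -0.0, -1.3]
contact_force: [-0.1, 3.1, 2.1]
gripper_width: 0.0373
gripper_force: 15.0
```

move_arm:
  targets:
    - [[0,0.2,0.1],[0,0,0]]
    - [[0,0.2,0.1],[0,0,0]]
    - [[0,0.2,0.1],[0,0,0]]

```text
time_s: 5.22
tcp_pos: [0.5475, -0.1416, 0.1257]
eef_rot: [180.0, -0.0, -1.3]
contact_force: [0.3, -0.8, 3.8]
gripper_width: 0.0367
gripper_force: 15.0
```

Run:
```python
from h import *
go([.549,-.1414,.126])
s=viewer.capture("scene")
cv2.imwrite("pics/s3.png",cv2.resize(s["image"][140:290,220:390],None,fx=4,fy=4))
```

```text
t 5.225 tcp [ 0.5475 -0.1416  0.1257] [ 1.7996e+02 -1.0000e-02 -1.3000e+00] F [ 0.3 -0.8  3.8] w 0.03665697675253888 shift cm [ 0.15 -0.03 -0.03] turn [ 0.001 -0.    -0.   ]
```

View pics/s3.png

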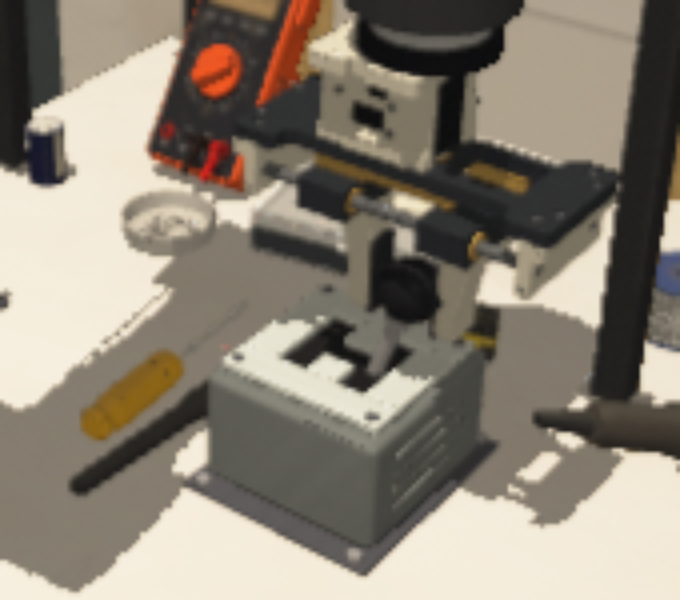

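move_arm:
  targets:
    - [[0.9,-0.05,0],[0,0,0]]
    - [[1.8,-0.1,0.1],[0,0,0]]
    - [[2.7,-0.1,0.3],[0,0,0]]
    - [[3.5,-0.1,0.5],[0,0,0]]
    - [[4.2,-0.1,0.7],[0,0,0]]

```text
time_s: 5.9
tcp_pos: [0.59, -0.1408, 0.1184]
eef_rot: [-180.0, 0.0, -1.3]
contact_force: [-4.1, 0.6, 9.4]
gripper_width: 0.0368
gripper_force: 15.0
```

move_arm:
  targets:
    - [[0.2,0,0],[0,0,0]]
    - [[0.2,0,0],[0,0,0]]
    - [[0.2,0,0],[0,0,0]]

```text
time_s: 6.28
tcp_pos: [0.5901, -0.1409, 0.1182]
eef_rot: [-180.0, 0.2, -1.3]
contact_force: [-5.6, 0.6, 8.5]
gripper_width: 0.0372
gripper_force: 15.0
```

Run:
```python
from h import *
go([.589,-.1414,.119])
s=viewer.capture("scene")
cv2.imwrite("pics/s4.png",cv2.resize(s["image"][140:290,220:390],None,fx=4,fy=4))
```

```text
t 6.275 tcp [ 0.5901 -0.1409  0.1182] [-1.7999e+02  1.7000e-01 -1.3200e+00] F [-5.6  0.6  8.5] w 0.03715969424873415 shift cm [-0.11  0.05 -0.08] turn [-0.     0.003 -0.   ]
```

View pics/s4.png

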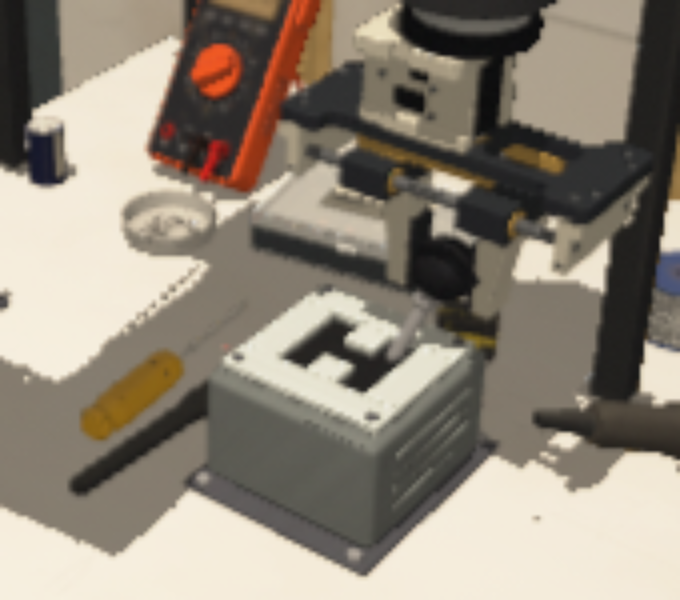

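move_arm:
  targets:
    - [[0,0,0],[0,0,0]]
    - [[0,0,0],[0,0,0]]
    - [[0,0,0],[0,0,0]]
    - [[0,0,0],[0,0,0]]
    - [[0,0,0],[0,0,0]]
  jaw: 8

```text
time_s: 6.95
tcp_pos: [0.5914, -0.1411, 0.1184]
eef_rot: [-180.0, 0.0, -1.3]
contact_force: [-0.2, 0.1, -0.3]
gripper_width: 0.0787
gripper_force: 0.0
```

move_arm:
  targets:
    - [[0,0,-2],[0,0,0]]
    - [[-0.3,0,-5],[0,0,0]]
    - [[-2,0,-9],[0,0,0]]
    - [[-4,0,-12],[0,0,0]]
    - [[-4,0,-12],[0,0,0]]

```text
time_s: 7.58
tcp_pos: [0.5518, -0.1403, 0.2418]
eef_rot: [-180.0, -0.3, -1.3]
contact_force: [0.0, -0.0, 0.1]
gripper_width: 0.08
gripper_force: 0.0
```

Run:
```python
from h import *
go([.55,-.1414,.24])
w=viewer.capture("wrist");s=viewer.capture("scene")
rs=[]
for n,c in(("wrist",w),("scene",s)):
    for q in pinpoint("selector_knob",n)[:1]:
        rs.append(ray(c,q["location"]));print(n,q,atz(*rs[-1],.138))
print(tri(rs))
cv2.imwrite("pics/f.png",np.hstack([cv2.resize(s["image"][140:290,220:390],None,fx=2.3,fy=2.3),cv2.resize(w["image"][:230,150:400],(391,345))]))
```

```text
t 7.575 tcp [ 0.5518 -0.1403  0.2418] [-179.99   -0.32   -1.29] F [ 0.  -0.   0.1] w 0.0799659109343255 shift cm [-0.18  0.12  0.18] turn [-0.    -0.006  0.   ]
wrist {'location': [156.4, 248.2], 'score': 0.95} [ 0.58552929 -0.13870501  0.138     ]
scene {'location': [205.6, 328.7], 'score': 0.62} [ 0.58569924 -0.13563487  0.138     ]
[ 0.58503856 -0.13750652  0.13878388]
```

View pics/f.png

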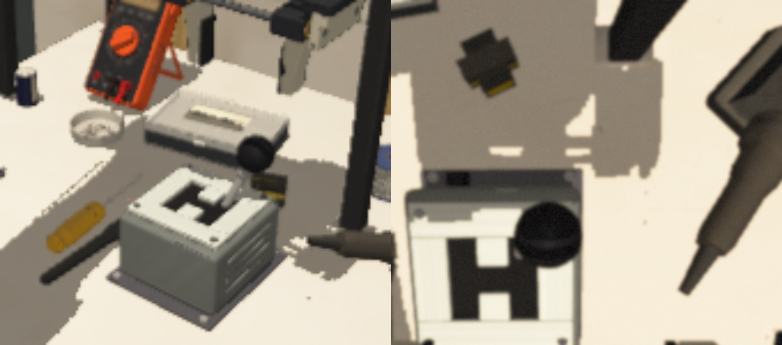

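```bash
python3 -c "
from h import *
print(r.close_job())"
```

```text
the job is handed in; nothing more can be done
None
```

The range selector is in its front right gear: the lever went across neutral to the right-hand end, then forward until it met the stop. I let go, backed the gripper clear and handed the job in at about 8 s; the throttle was never touched.

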